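Pin the gate of the rack cradle

TASK

Close the yellow gate bar of the rack cradle fully, so that its eye lies between the two ears of the swivelling yoke. Then take the red-headed pin from its rest, find the yoke's upper hole with it, bring yoke and eye into line and pass the pin down through the upper ear, the eye and the lower ear until its flange sits flush on the yoke. Work by feel and never force the pin when it stands on metal; let go of it at the end, and leave the other things on the bench where they are.

Things in the scene. Friction and masses are not known exactly. Their poses are not given: they have to be found in the camera images.
- cradle: White rack cradle bolted to the bench: plate 200 x 345 x 10 mm carrying a teal tube rack, top 68 mm above the bench (cradle x 50 to 158, y -120 to 96 mm). Origin on the bench below the closed gate bar's line; +x points from the gate to the rack, y along the closed bar, z up. The gate's vertical hinge axis is at x 0, y -130 mm; the closed eye at x 0, y 100 mm.
- swivel (a point): Top of the vertical swivel axis that carries the dark steel yoke, 66 mm above the bench, at cradle x 0, y 155 mm; fixed to the cradle. The yoke stands turned towards cradle -x (robot side) by an unmeasured 0.07 to 0.45 rad; it stays where left and turns with about 1 N at its holes, so a pin in the upper hole can drag it along its arc.
- stop_axis (a point): Point on the closed eye's axis, level with the upper ear's top (64 mm), fixed to the cradle. The yoke's two level ears, 56 mm wide, 8 mm thick (heights 30-38 and 56-64 mm), each have a vertical 13.5 mm hole, 55 mm from the swivel axis: at the start they lie 4 to 24 mm off this axis to cradle -x (0 to 5.5 mm to +y, on the arc); bring them onto it.
- gate_bar (a joint): Hinge of the yellow gate bar, rad: 0 = fully closed against its stop (eye on its closed axis between the ears), growing as the bar swings open towards cradle -x; it stays where it is left, light friction (about 1 N at the knob).
- eye (a point): Centre of the vertical hole, 13.5 mm across, in the steel eye at the free end of the gate bar, 230 mm from the hinge axis. The eye is 34 x 40 mm and 12 mm thick, its faces 41 and 53 mm above the bench, so it lies freely between the ears when closed.
- gate_knob (a point): Top centre of the black upright round knob on the gate bar, 16 mm across, 42 mm tall, top 95 mm above the bench, 165 mm from the hinge axis; to be pinched from above or pushed.
- pin: Clevis pin, 60 to 130 g, upright in its rest. Origin at the centre of its tip, z along the pin to the head. Steel shank 12 mm across, 50 mm long, last 5 mm tapering to a flat 10 mm tip; flange 30 mm across, 50 to 54 mm above the tip; red round head to grip, 24 mm across, 54 to 94 mm above the tip. Fully home in the yoke its tip is 14 mm above the bench.
- pin_rest: Grey block 54 x 54 x 56 mm, fixed on the bench, with a vertical hole 15 mm across through its middle that holds the pin, flange on the block's top (pin tip 6 mm above the bench). Origin at the centre of its underside.
- slide_packet: Blue and white card packet, 31 x 83 x 57 mm, upright, loose bystander; origin at the centre of its underside.
- lancet_box: Small white and green card box, 48 x 75 x 40 mm, loose bystander; origin at the centre of its underside.
- methanol: Brown bottle with black cap, 52 mm across, 132 mm tall, loose bystander; origin at the centre of its underside.
Not all that is in view belongs to the job. What is shaped like the pin but turquoise is not meant.

How it is judged:
On the way, in this order (a step that is already met when the one before it is completed fails the run):
1. the gate bar is closed while the pin is still out of the yoke (value of joint gate_bar below 0.03 rad and horizontal distance between pin and eye above 0.03 m), for 0.2 s.
2. the pin's tip has passed through the eye (z of pin in the frame of cradle below 0.041 m and horizontal distance between pin and eye below 0.005 m), for 0.1 s.
At the end, for the whole second after the job is handed in: The gate bar is closed (within 0.03 rad) and the pin stands upright (within 0.06 rad) through both ears and the eye (tip within 4 mm of the eye's axis), flange on the yoke (tip no more than 3 mm above its home height of 14 mm over the bench), at rest and released (z of pin in the frame of cradle below 0.017 m and horizontal distance between pin and eye below 0.004 m and angle between pin's own z axis and vertical below 0.06 rad and value of joint gate_bar below 0.03 rad and linear speed of pin below 0.02 m/s); the robot touches nothing.
It fails at once if the pin is forced: pressed on the yoke, eye or cradle with more than 40 N (contact force between pin and cradle above 40 N).
It fails at once if the card packet is shifted by more than 30 mm (distance of slide_packet from where it was at the start of the episode above 0.03 m).
It fails at once if the small card box is shifted by more than 30 mm (distance of lancet_box from where it was at the start of the episode above 0.03 m).
It fails at once if the brown bottle is shifted by more than 30 mm (distance of methanol from where it was at the start of the episode above 0.03 m).
It also fails if it takes over 64 s, if anything falls off the work surface, if the arm or the gripper's body presses on something with over 40 N, if the wrist force passes 120 N, or if a joint passes its speed limit or range.

ROBOT

A 6-joint arm with a two-finger parallel gripper is mounted at the origin on a cart in front of the work surface, level with it; the furniture and walls round the work are solid. World frame = base frame: x ahead of the robot, y to its left, z up, the work surface at z = 0. Lengths are in m, angles in rad, forces in N, time in s.
With the tool pointing down it reaches from about 0.3 to 1 m from the base axis. Payload 5.1 kg.
Tool frame: the origin (TCP) lies at the very end of the fingers, on their centre line; the grasp point (between the pads) lies 19 mm behind it; x points along the fingers, z is the direction in which the jaws open and shut, and the axes are right-handed (so a half turn about x gives the same grasp; the last joint's range is limited). The gripper opens to 95 mm and grips with 3 to 60 N. Pads are 20 mm wide; open, the fingers measure 119 mm over their backs; the gripper's body (75 mm by 180 mm) begins 59 mm behind the grasp point.
Start: joints at [1.17, 0.124, 1.65, -0, 1.367, -0.083], TCP at [0.203, 0.617, 0.215] pointing down, gripper open.
Joint ranges: [-2.61, 2.61], [-1.02, 2.33], [0.03, 2.71], [-1.35, 4.49], [0.32, 2.68], [-2.91, 2.91]. Speed limits (rad/s): [2.57, 2.57, 3.14, 3.14, 3.14, 3.14].

INTERFACE

Orientations are given as a unit quaternion [w, x, y, z].
In Python, from rig import * gives the robot as it stands.
- The arm moves only by the shell command python3 -m handwheel 'ROWS' [OPENING]. ROWS is JSON, a list of rows, each a list of 2 entries, a list of its own where there are three numbers: the shift along the tool's x, y, z in mm, then the turn, a rotation vector about the tool's x, y, z in rad. In form: [[[tx, ty, tz], [rx, ry, rz]], ...]. A call has 1 to 8 rows; each row shifts and turns the commanded pose from where the row before left it, along the tool's axes as they then stand; what a row does not reach is not made up. A row lasts 1/12 s, in which the tool goes at most 41.7 mm and 7.16 degrees, less where a joint would pass 70% of its speed; a pose out of reach is approached as far as the arm can. A call is refused whole if a number of a shift passes 41.7 or a number of a turn 0.125, either way. A call with a gripper value outside its range is refused whole. OPENING is the opening in per cent of the stroke, from 0 (shut) to 100 (fully open), set as the call begins (- or left out, the last holds). The fingers move at their own pace and stop on an object; the grip force is fixed at half the most. Time passes only in rows, so rows that do not move let the fingers close. It gives the time, the measured TCP pose, the force and the opening at its end, in the units of the state.
- get_state(): the state, without advancing time (a new reading comes with each control period).
- camera(name): name is "side" or "top" or "wrist"; returns a dict with "frame" (384x512x3 uint8, red, green, blue), "fx", "fy", "cx", "cy" (pixels), "R" (3x3) and "t" (3): a world point X has camera coordinates R X + t; the wrist camera has in their place "T_tool_cam" (4x4, takes a point from camera to tool coordinates, whose origin is the TCP and whose axes are the tool frame's). Camera axes: x right, y down, z forward; pixel columns grow to the right and rows downward; lengths in m; the calibration is good to about 2 mm. A picture is of the moment at which its call begins: read the wrist's pose just before it. There is no depth.
- sign_off(): hands the job in, once; it reports no verdict.
The state is a dict: "time": time; "joint_pos": joint angles; "dq": joint speeds; "tau": joint torques, N m; "position": TCP position; "orientation": TCP orientation; "force": force on the tool from outside, world axes, zero at the start; "wrist_torque": the same for the moment, N m; "gripper_width": finger opening in m.
Only numpy, scipy, OpenCV 4.12 (cv2) and the standard library are available. Lean on these libraries where they do the work, as an engineer would, in place of code of your own. Each camera call takes 0.05 s, during which the arm holds its last target.

## Working session

There is one attempt and no reset: what is moved stays moved. The work goes in short steps, Python scripts to look and compute and a shell command to move; the robot and the scene stay as the last step left them, time stands still between calls to the robot, and variables do not carry over. Pictures are saved under pics/ and viewed, and the job is handed in when it is done.

```bash
ls; mkdir -p pics; python3 - <<'E'
from rig import *
import cv2,json
s=get_state();print({k:(v if not hasattr(v,'tolist') else v.tolist()) for k,v in s.items()})
for n in ["side","top","wrist"]:
    c=camera(n);cv2.imwrite(f"pics/{n}0.png",cv2.cvtColor(c["frame"],cv2.COLOR_RGB2BGR))
    print(n,{k:(v.tolist() if hasattr(v,'tolist') else v) for k,v in c.items() if k!="frame"})
E
```

```text
pics
{'time': 0.0, 'joint_pos': [1.1703747354760832, 0.12446846107426068, 1.6516708799952637, -1.9605940359149794e-05, 1.3674819757697232, -0.08264624259815165], 'dq': [0.0009621328836031344, -0.0014315582443677236, 0.00045526283006377336, 0.0009573177088238252, 0.001994288614667725, 0.00027128993182350277], 'tau': [0.0013133690299582668, -41.76003098487854, -35.99335312843323, 0.07733607664704323, 0.04946497385390103, -0.00018877511138271075], 'position': [0.20290670099483687, 0.6168456277635849, 0.21341260322161246], 'orientation': [0.5722005770525316, -0.41496981613030276, 0.5734210605928258, 0.4142159323229025], 'force': [0.025712656502232558, 0.41966386577386483, -0.6080416335971458], 'wrist_torque': [0.042035076409767155, 0.028332437966132117, 0.012877319943820461], 'gripper_width': 0.0949833939587297}
side {'fx': 352.66377941706895, 'fy': 352.66377941706895, 'cx': 263.7271012008067, 'cy': 189.7684594285498, 'R': [[-0.042801100406850846, 0.999082999800469, -0.0011069388687429747], [0.5773203802671273, 0.023828347920644557, -0.8161699506619883], [-0.8153951461298885, -0.03557203
[... 206 characters left out ...]
418, 'R': [[-0.009910538131716867, -0.9999459105098878, 0.003155517151169133], [-0.9969249604039174, 0.009635187267480654, -0.07776751564739945], [0.07773290524345353, -0.003916531740215612, -0.9969665271319496]], 't': [-0.05298634184245402, 0.4962434707058194, 1.0944477507602055]}
wrist {'fx': 303.78994899574053, 'fy': 303.78994899574053, 'cx': 260.69505923120175, 'cy': 197.89138292588217, 'T_tool_cam': [[0.0010180846056726312, -0.26784159656876827, 0.9634624240992624, -0.16978052089587067], [0.0002887913563367163, -0.9634628044863204, -0.26784200747997894, 0.0750840650062701], [0.9999994400514864, 0.0005509254448030314, -0.0009035363114292027, 0.0003608210459250527], [0.0, 0.0, 0.0, 1.0]]}
```

View pics/side0.png

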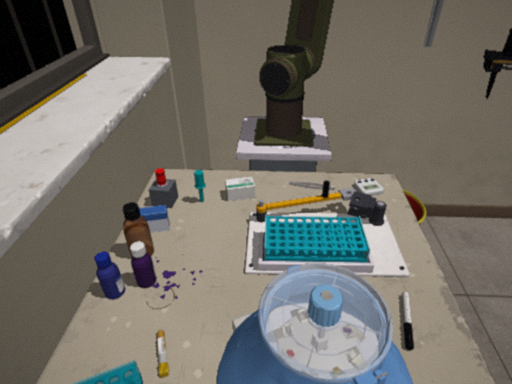

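View pics/top0.png

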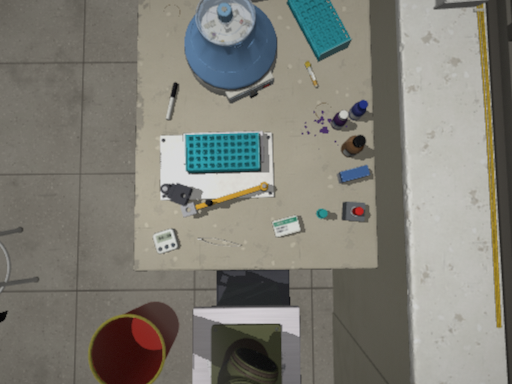

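View pics/wrist0.png

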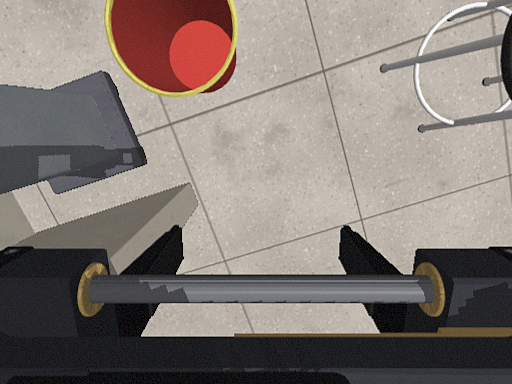

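```bash
python3 - <<'E'
import cv2
a=cv2.imread("pics/top0.png");cv2.imwrite("pics/tz.png",cv2.resize(a[120:260,140:380],None,fx=3.3,fy=3.3,interpolation=cv2.INTER_CUBIC))
a=cv2.imread("pics/side0.png");cv2.imwrite("pics/sz.png",cv2.resize(a[160:280,120:420],None,fx=2.66,fy=2.66,interpolation=cv2.INTER_CUBIC))
E
```

```text
(no output)
```

View pics/tz.png

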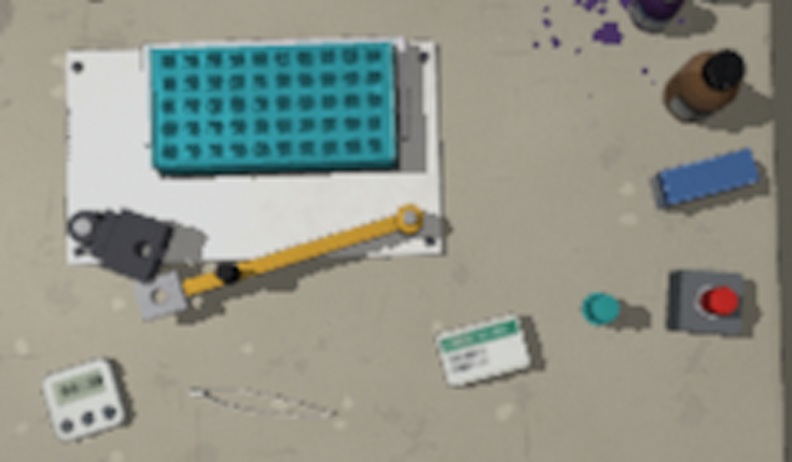

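View pics/sz.png

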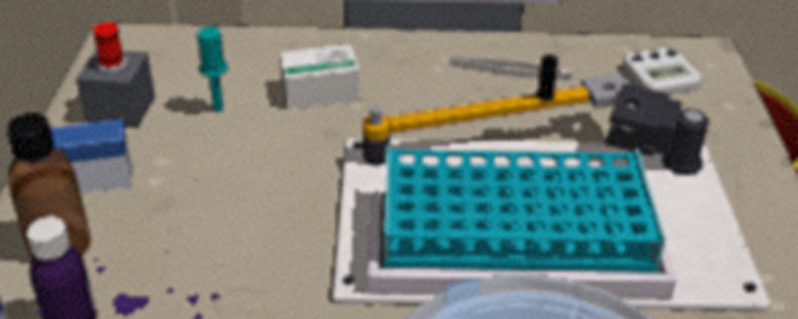

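```bash
cat > h.py <<'E'
from rig import *
import numpy as np,cv2
from scipy.spatial.transform import Rotation as Ro
def ray(c,u,v,pose=None):
    d=np.array([(u-c["cx"])/c["fx"],(v-c["cy"])/c["fy"],1.])
    if "R" in c:
        R=np.array(c["R"]);t=np.array(c["t"]);return -R.T@t,R.T@d
    T=np.array(c["T_tool_cam"]);Rt,p=pose
    return Rt@T[:3,3]+p,Rt@(T[:3,:3]@d)
def pose(s):
    q=s["orientation"];return Ro.from_quat([q[1],q[2],q[3],q[0]]).as_matrix(),np.array(s["position"])
def tri(rs):
    A=0;b=0
    for o,d in rs:
        d=d/np.linalg.norm(d);P=np.eye(3)-np.outer(d,d);A=A+P;b=b+P@o
    x=np.linalg.solve(A,b)
    return x,[np.linalg.norm(np.cross(x-o,d/np.linalg.norm(d)))*1e3 for o,d in rs]
def atz(r,z):
    o,d=r;return o+d*(z-o[2])/d[2]
def proj(c,X,pose=None):
    if "R" in c: Y=np.array(c["R"])@X+np.array(c["t"])
    else:
        T=np.array(c["T_tool_cam"]);Rt,p=pose
        Y=T[:3,:3].T@(Rt.T@(np.asarray(X)-p)-T[:3,3])
    return np.array([c["fx"]*Y[0]/Y[2]+c["cx"],c["fy"]*Y[1]/Y[2]+c["cy"]])
def save(n,name,crop=None,k=1):
    s=get_state();c=camera(n);f=cv2.cvtColor(c["frame"],cv2.COLOR_RGB2BGR);np.save(f"pics/{name}.npy",c["frame"])
    if crop: x0,y0,x1,y1=crop;f=f[y0:y1,x0:x1]
    cv2.imwrite(f"pics/{name}.png",cv2.resize(f,None,fx=k,fy=k,interpolation=cv2.INTER_CUBIC));return s,c
E
python3 - <<'E'
from h import *
np.set_printoptions(precision=4,suppress=True)
T=camera("top");S=camera("side")
tt=lambda u,v:ray(T,140+u/3.3-.35,120+v/3.3-.35)
ss=lambda u,v:ray(S,120+u/2.66-.3,160+v/2.66-.3)
for n,a,b in [("knob",(229,268),(548,60)),("red",(724,300),(107,28)),("hinge",(410,216),(376,113)),("swivel",(82,224),(691,118))]:
    print(n,*tri([tt(*a),ss(*b)]))
print("red z.1",atz(tt(724,300),.1),"knob .095",atz(tt(229,270),.095))
print("sw",atz(tt(82,226),.066),"hole",atz(tt(144,249),.064),"eye",atz(tt(161,295),.053))
for p in [(77,67),(424,57),(430,240),(80,251)]: print("screw",atz(tt(*p),.01))
for p in [(67,50),(438,43),(443,253),(67,263)]: print("corner",atz(tt(*p),.01))
for p in [(669,270),(742,274),(742,332),(669,328)]: print("rest top",atz(tt(*p),.056))
for p in [(437,347),(518,315),(531,355),(450,387)]: print("lancet top",atz(tt(*p),.04))
for p in [(658,190),(752,150),(758,178),(663,207)]: print("slide top",atz(tt(*p),.057))
print("turq",atz(tt(602,309),.09),"bottle",atz(tt(724,70),.132))
E
```

```text
knob [0.464  0.0976 0.0939] [np.float64(1.3897188760371844), np.float64(1.3897188760371626)]
red [ 0.4324 -0.3203  0.0982] [np.float64(1.1180780673875355), np.float64(1.1180780673874844)]
hinge [ 0.5096 -0.0574  0.0627] [np.float64(0.25375705121897785), np.float64(0.25375705121898307)]
swivel [0.505  0.2275 0.0627] [np.float64(1.7416270906767555), np.float64(1.7416270906767843)]
red z.1 [ 0.4326 -0.321   0.1   ] knob .095 [0.4622 0.096  0.095 ]
sw [0.5033 0.2284 0.066 ] hole [0.4828 0.1746 0.064 ] eye [0.4429 0.1618 0.053 ]
screw [0.6563 0.2494 0.01  ]
screw [ 0.6627 -0.0724  0.01  ]
screw [ 0.4923 -0.076   0.01  ]
screw [0.4853 0.2448 0.01  ]
corner [0.6723 0.2589 0.01  ]
corner [ 0.6758 -0.0855  0.01  ]
corner [ 0.4802 -0.0878  0.01  ]
corner [0.4744 0.2565 0.01  ]
rest top [ 0.4604 -0.2849  0.056 ]
rest top [ 0.4562 -0.349   0.056 ]
rest top [ 0.4054 -0.3474  0.056 ]
rest top [ 0.4096 -0.2835  0.056 ]
lancet top [ 0.3948 -0.0806  0.04  ]
lancet top [ 0.4224 -0.1529  0.04  ]
lancet top [ 0.3869 -0.1638  0.04  ]
lancet top [ 0.3594 -0.0917  0.04  ]
slide top [ 0.5311 -0.2768  0.057 ]
slide top [ 0.5659 -0.3609  0.057 ]
slide top [ 0.5409 -0.3655  0.057 ]
slide top [ 0.516  -0.2808  0.057 ]
turq [ 0.4262 -0.2197  0.09  ] bottle [ 0.6219 -0.3184  0.132 ]
```

```bash
cat >> h.py <<'E'
np.set_printoptions(precision=4,suppress=True)
def Rdown(psi):
    # x down, jaw axis z at azimuth psi (world)
    x=np.array([0,0,-1.]);z=np.array([np.cos(psi),np.sin(psi),0]);return np.c_[x,np.cross(z,x),z]
def plan(P,Rt=None,cur=None):
    s=get_state();R,p=pose(s)
    if cur is not None:R,p=cur
    d=R.T@(np.asarray(P)-p)*1e3
    rv=np.zeros(3) if Rt is None else Ro.from_matrix(R.T@Rt).as_rotvec()
    print("t",round(s["time"],2),"pos",p,"shift mm (tool)",d.round(1),"turn",rv.round(4),"F",np.array(s["force"]).round(1),"w",round(s["gripper_width"],4))
E
python3 - <<'E'
from h import *
R,p=pose(get_state());print(R);print(np.arctan2(R[1,2],R[0,2]))
for psi in [-1.48+k*np.pi/2 for k in range(-2,3)]: print(psi,Ro.from_matrix(R.T@Rdown(psi)).as_rotvec())
plan([.42,.10,.213])
E
```

```text
[[-0.0004 -0.9499  0.3124]
 [-0.0009  0.3124  0.9499]
 [-1.      0.0001 -0.0009]]
1.2530329427107225
-4.6215926535897935 [-0.4086 -0.0009 -0.0003]
-3.0507963267948965 [-1.9794 -0.0005 -0.001 ]
-1.48 [ 2.733  -0.0004  0.0012]
0.09079632679489658 [ 1.1622 -0.0009  0.0005]
1.6615926535897931 [-0.4086 -0.0009 -0.0003]
t 0.25 pos [0.203  0.6172 0.2141] shift mm (tool) [   1.4 -367.7 -423.5] turn [0. 0. 0.] F [ 0.3  0.4 -1.3] w 0.095
```

```bash
python3 -m handwheel '[[[0,-26,-30],[0,0,0]],[[0,-26,-30],[0,0,0]],[[0,-26,-30],[0,0,0]],[[0,-26,-30],[0,0,0]],[[0,-26,-30],[0,0,0]],[[0,-26,-30],[0,0,0]],[[0,-26,-30],[0,0,0]],[[0,-26,-30],[0,0,0]]]' 0 && python3 -m handwheel '[[[0,-26,-30],[0,0,0]],[[0,-26,-30],[0,0,0]],[[0,-26,-30],[0,0,0]],[[0,-26,-30],[0,0,0]],[[0,-26,-30],[0,0,0]],[[0,-26,-30],[0,0,0]],[[0,0,0],[0.12,0,0]],[[0,0,0],[0.12,0,0]]]' && python3 -m handwheel '[[[0,0,0],[0.12,0,0]],[[0,0,0],[0.12,0,0]],[[0,0,0],[0.12,0,0]],[[0,0,0],[0.12,0,0]],[[0,0,0],[0.12,0,0]],[[0,0,0],[0.12,0,0]],[[0,0,0],[0.12,0,0]],[[0,0,0],[0.12,0,0]]]'; python3 - <<'E'
from h import *
s,c=save("wrist","w1",k=1.5)
plan([.43,.1,.213],Rdown(0))
E
```

```text
time: 0.92
position: [0.3259, 0.3227, 0.2146]
orientation: [0.573, -0.415, 0.573, 0.415]
force: [1.0, -0.5, -0.1]
gripper_width: 0.0473
time: 1.58
position: [0.4183, 0.1023, 0.2147]
orientation: [0.62, -0.34, 0.62, 0.34]
force: [0.4, -0.1, -0.5]
gripper_width: 0.0003
time: 2.25
position: [0.4176, 0.1047, 0.2146]
orientation: [0.707, -0.017, 0.707, 0.017]
force: [-0.7, -0.4, 0.1]
gripper_width: 0.0006
t 2.3 pos [0.4176 0.1047 0.2146] shift mm (tool) [ 1.6 -5.2 12.2] turn [ 0.0434  0.0001 -0.    ] F [0.6 0.2 0.2] w -0.0
```

View pics/w1.png

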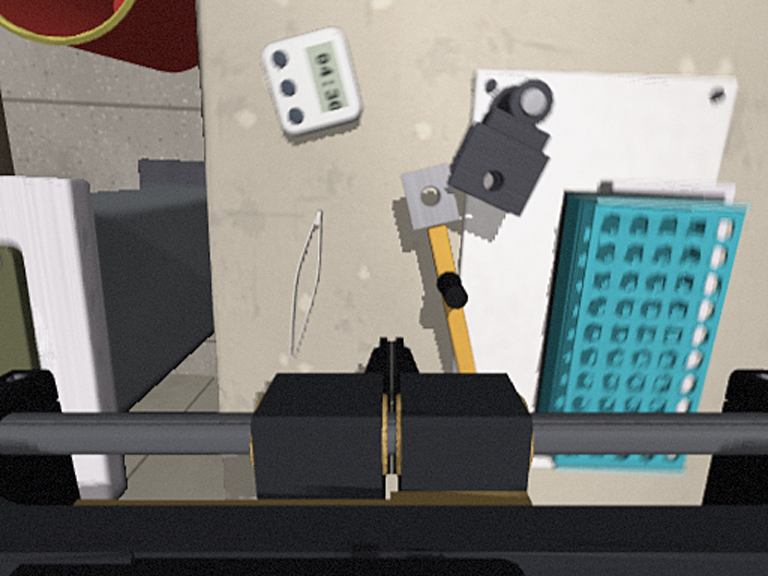

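```bash
python3 - <<'E'
from h import *
s=get_state();c=camera("wrist");P=pose(s);T=camera("top")
f=lambda u,v:ray(c,u/1.5-.17,v/1.5-.17,P)
tt=lambda u,v:ray(T,140+u/3.3-.35,120+v/3.3-.35)
for n,a,z,b in [("swivel",(538,100),.066,(82,224)),("hole",(493,181),.064,(144,249)),("eye",(430,196),.053,(161,295)),("knob",(454,297),.095,(229,268))]: print(n,atz(f(*a),z),*tri([f(*a),tt(*b)]))
plan([.427,.1,.213],Rdown(0))
E
```

```text
swivel [0.5076 0.228  0.066 ] [0.5043 0.226  0.0763] [np.float64(0.4463377586579086), np.float64(0.44633775865791614)]
hole [0.4842 0.1761 0.064 ] [0.4837 0.1755 0.0624] [np.float64(0.9563562181990412), np.float64(0.9563562181992035)]
eye [0.4429 0.1636 0.053 ] [0.4433 0.1632 0.0458] [np.float64(0.1942136257082753), np.float64(0.1942136257083289)]
knob [0.4595 0.1015 0.095 ] [0.4632 0.0978 0.0803] [np.float64(1.4678879609583608), np.float64(1.4678879609582924)]
t 2.4 pos [0.4176 0.1047 0.2146] shift mm (tool) [ 1.6 -5.2  9.2] turn [ 0.0559 -0.0001  0.    ] F [ 1.1 -1.4 -0.7] w 0.0002
```

```bash
python3 -m handwheel '[[[0,-4,5],[0.05,0,0]],[[37,0,0],[0,0,0]],[[37,0,0],[0,0,0]],[[37,0,0],[0,0,0]],[[37,0,0],[0,0,0]],[[0,0,0],[0,0,0]]]' && python3 - <<'E'
from h import *
save("side","s1",(230,160,430,280),4)
save("wrist","w2",k=1.5)
plan([.485,.1,.066],Rdown(0))
E
```

```text
time: 2.9
position: [0.4165, 0.1002, 0.0591]
orientation: [0.702, -0.003, 0.712, 0.001]
force: [-2.0, 0.5, -1.1]
gripper_width: 0.0007
t 3.0 pos [0.4219 0.1009 0.066 ] shift mm (tool) [-0.2 -1.2 63.1] turn [ 0.0046 -0.0032  0.0003] F [0.9 0.1 0.9] w 0.0005
```

View pics/s1.png

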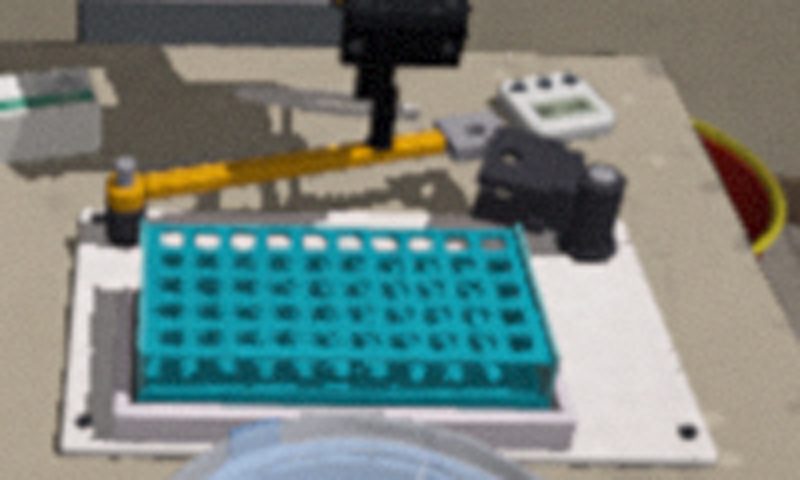

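View pics/w2.png

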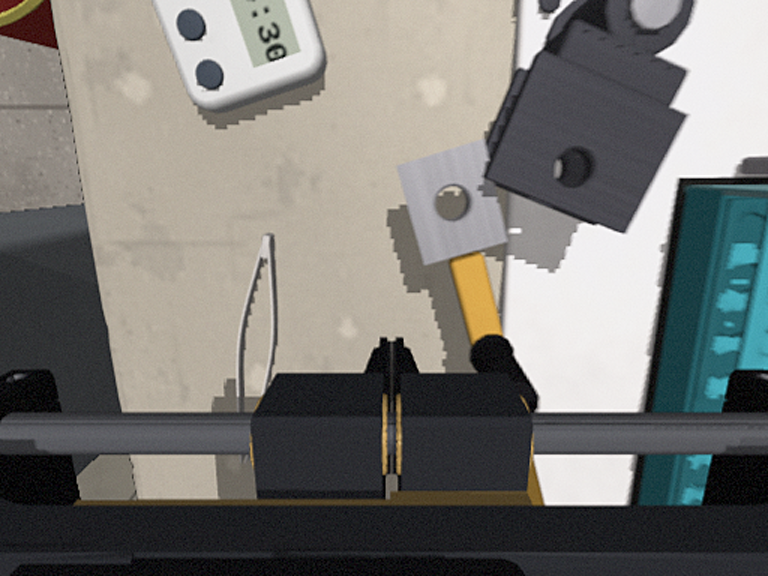

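```bash
python3 -m handwheel '[[[0,0,8],[0,0,0]],[[0,0,9],[0,0,0]],[[0,0,9],[0,0,0]],[[0,0,9],[0,0,0]],[[0,0,9],[0,0,0]],[[0,0,9],[0,0,0]],[[0,0,2],[0,0,0]],[[0,0,0],[0,0,0]]]'; python3 - <<'E'
from h import *
save("wrist","w3",k=1.5)
plan([.485,.1,.066],Rdown(0))
E
```

```text
time: 3.67
position: [0.4788, 0.101, 0.0668]
orientation: [0.707, -0.001, 0.707, 0.001]
force: [0.2, -0.7, -0.7]
gripper_width: 0.0005
t 3.72 pos [0.4782 0.1011 0.0666] shift mm (tool) [ 0.6 -1.1  6.8] turn [ 0.003  -0.0002  0.0002] F [-0.  -0.8 -0.6] w 0.0005
```

View pics/w3.png

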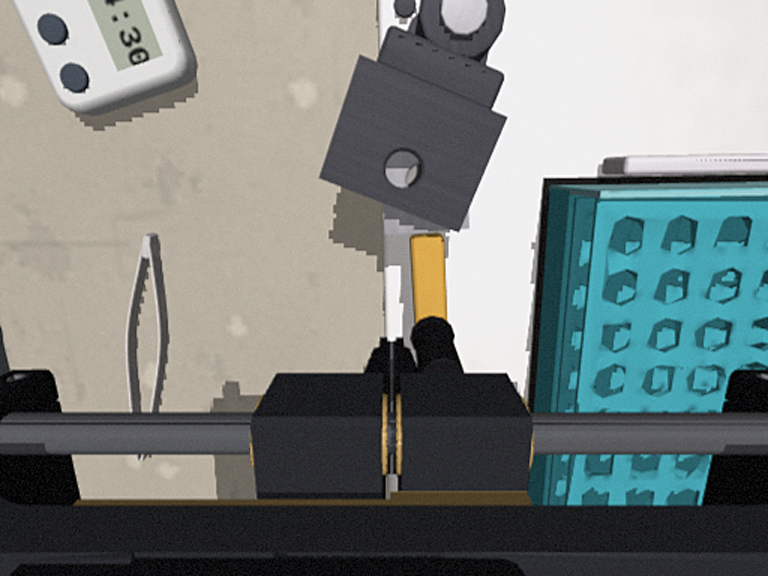

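```bash
for i in 1; do python3 -m handwheel '[[[0,0,3],[0,0,0]],[[0,0,3],[0,0,0]],[[0,0,0],[0,0,0]]]'; python3 -m handwheel '[[[0,0,2],[0,0,0]],[[0,0,0],[0,0,0]]]';done
```

```text
time: 3.97
position: [0.484, 0.1011, 0.0666]
orientation: [0.707, -0.001, 0.707, 0.001]
force: [-0.4, 0.9, -0.0]
gripper_width: 0.0003
time: 4.13
position: [0.486, 0.1012, 0.0667]
orientation: [0.707, -0.001, 0.707, 0.001]
force: [-0.9, 0.5, -1.4]
gripper_width: 0.0004
```

```bash
python3 -m handwheel '[[[0,0,2],[0,0,0]],[[0,0,0],[0,0,0]]]'; python3 -m handwheel '[[[0,0,2],[0,0,0]],[[0,0,0],[0,0,0]]]'; python3 - <<'E'
from h import *
save("wrist","w4",k=1.5)
save("top","t4",(170,170,280,220),6)
E
```

```text
time: 4.3
position: [0.4881, 0.1012, 0.0667]
orientation: [0.707, -0.001, 0.707, 0.001]
force: [0.1, -0.1, -0.4]
gripper_width: 0.0006
time: 4.47
position: [0.4888, 0.1013, 0.0665]
orientation: [0.706, -0.001, 0.708, 0.001]
force: [-4.6, -0.3, 3.0]
gripper_width: 0.0007
```

View pics/w4.png

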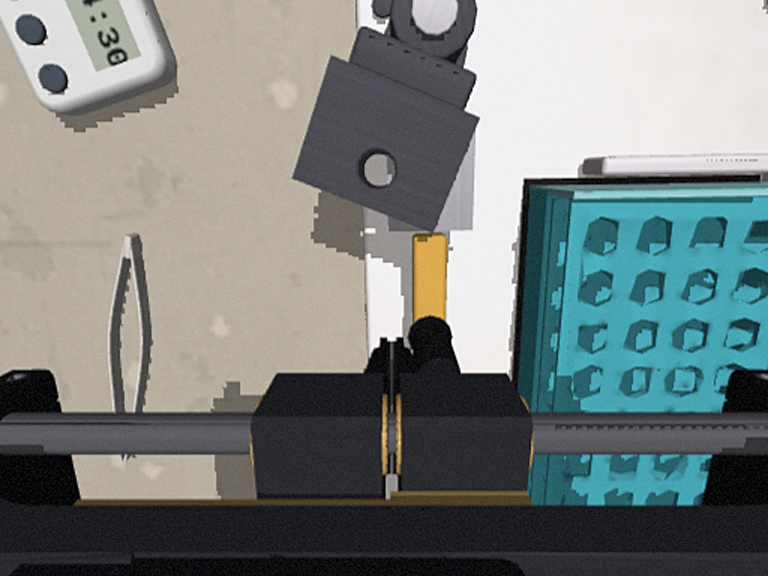

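View pics/t4.png

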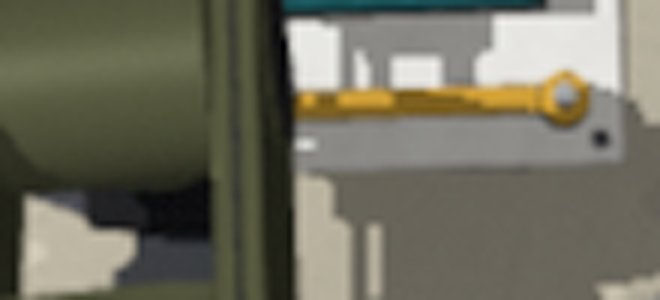

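```bash
python3 - <<'E'
from h import *
s=get_state();c=camera("wrist");P=pose(s)
f=lambda u,v:ray(c,u/1.5-.17,v/1.5-.17,P)
print("sw",atz(f(438,12),.066),"hole",atz(f(378,168),.064))
for z in(.053,.055):print(atz(f(430,235),z),atz(f(430,318),z))
for p in [(473,228),(473,150),(388,231)]: print("eye edge",atz(f(*p),.053))
print(atz(f(378,168),.064)[:2]-atz(f(438,12),.066)[:2])
E
```

```text
sw [0.5043 0.2272 0.066 ] hole [0.4842 0.1776 0.064 ]
[0.5046 0.1518 0.053 ] [0.5055 0.1167 0.053 ]
[0.5044 0.1521 0.055 ] [0.5054 0.1173 0.055 ]
eye edge [0.5217 0.1546 0.053 ]
eye edge [0.5202 0.1844 0.053 ]
eye edge [0.4877 0.1533 0.053 ]
[-0.0201 -0.0496]
```

```bash
python3 -m handwheel '[[[0,0,-20],[0,0,0]],[[-40,0,0],[0,0,0]],[[-40,0,0],[0,0,0]],[[-40,0,0],[0,0,0]],[[-30,0,0],[0,0,0]],[[0,-38,-3],[0,0,0]],[[0,-38,-3],[0,0,0]],[[0,-38,-3],[0,0,0]]]' && python3 -m handwheel '[[[0,-38,-3],[0,0,0]],[[0,-38,-3],[0,0,0]],[[0,-38,-3],[0,0,0]],[[0,-38,-3],[0,0,0]],[[0,-38,-3],[0,0,0]],[[0,-38,-3],[0,0,0]],[[0,-38,-3],[0,0,0]],[[0,0,0],[0,0,0]]]' 65; python3 - <<'E'
from h import *
save("wrist","w5",k=1.5)
save("top","t5",(170,170,280,220),6)
plan([.4325,-.3205,.213],Rdown(0))
E
```

```text
time: 5.28
position: [0.4619, -0.0138, 0.2182]
orientation: [0.708, -0.002, 0.706, 0.002]
force: [0.5, 0.1, -0.3]
gripper_width: 0.0003
time: 5.95
position: [0.4403, -0.2846, 0.2169]
orientation: [0.707, -0.0, 0.707, -0.002]
force: [0.1, 0.9, 1.0]
gripper_width: 0.0484
t 6.05 pos [ 0.4408 -0.2801  0.2165] shift mm (tool) [  3.5 -40.4  -8.3] turn [ 0.0001 -0.     -0.0003] F [ 0.  -0.4 -0. ] w 0.0561
```

View pics/w5.png

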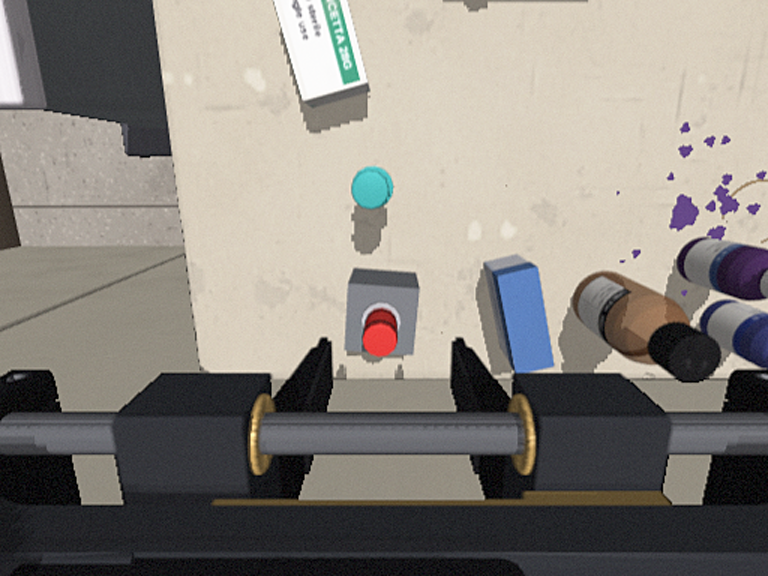

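View pics/t5.png

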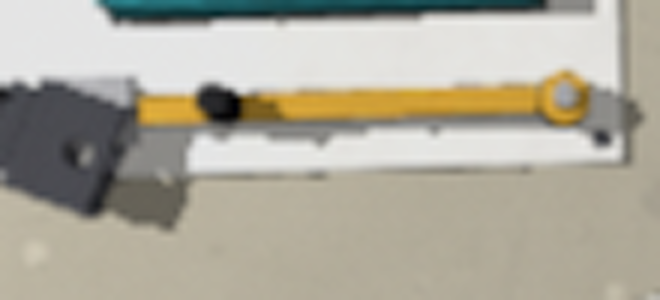

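```bash
python3 - <<'E'
from h import *
s=get_state();c=camera("wrist");P=pose(s);T=camera("top")
f=lambda u,v:ray(c,u/1.5-.17,v/1.5-.17,P)
tt=lambda u,v:ray(T,140+u/3.3-.35,120+v/3.3-.35)
print(atz(f(380,340),.1),atz(f(381,319),.06),tri([f(380,340),tt(724,299)]))
for p in [(350,268),(419,272),(414,356),(346,350)]:print(atz(f(*p),.056))
plan([.431,-.318,.066],Rdown(0))
E
```

```text
[ 0.4336 -0.3142  0.1   ] [ 0.4334 -0.3127  0.06  ] (array([ 0.4334, -0.3328,  0.0529]), [np.float64(1.2157656855013206), np.float64(1.2157656855013852)])
[ 0.4106 -0.2743  0.056 ]
[ 0.4616 -0.2773  0.056 ]
[ 0.4588 -0.3444  0.056 ]
[ 0.4059 -0.3394  0.056 ]
t 6.15 pos [ 0.4411 -0.2783  0.2165] shift mm (tool) [150.5 -39.7 -10.3] turn [ 0.0033  0.0001 -0.0003] F [-0.6 -0.   0.8] w 0.0608
```

```bash
python3 -m handwheel '[[[0,-20,-8],[0,0,0]],[[0,-14,0],[0,0,0]],[[40,0,0],[0,0,0]],[[0,0,0],[0,0,0]],[[0,0,0],[0,0,0]],[[0,0,0],[0,0,0]]]'; python3 - <<'E'
from h import *
save("wrist","w6",(160,130,360,280),4)
save("side","s6",(130,150,230,225),8)
plan([.4325,-.3205,.066],Rdown(0))
E
```

```text
time: 6.65
position: [0.4336, -0.3125, 0.1773]
orientation: [0.707, -0.001, 0.707, 0.001]
force: [0.2, 0.1, 0.1]
gripper_width: 0.0616
t 6.75 pos [ 0.4341 -0.3132  0.1786] shift mm (tool) [112.6  -7.1  -1.9] turn [0.0038 0.0022 0.0018] F [ 1.  -0.5  1.3] w 0.0618
```

View pics/w6.png

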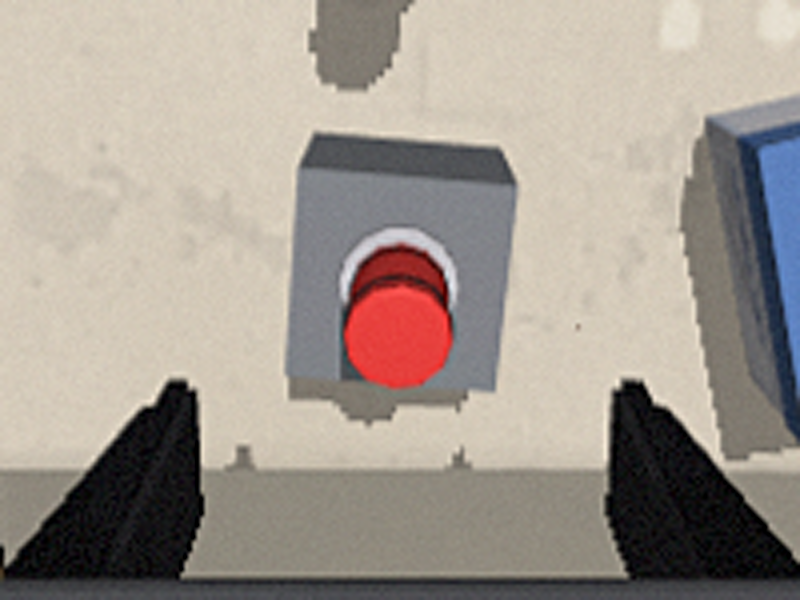

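View pics/s6.png

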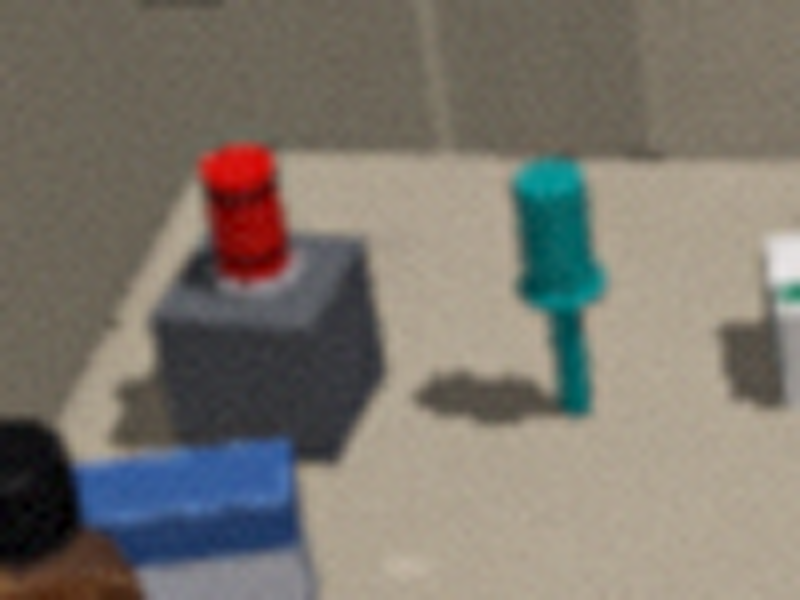

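```bash
python3 - <<'E'
from h import *
s=get_state();c=camera("wrist");P=pose(s);T=camera("top");S=camera("side")
f=lambda u,v:ray(c,160+u/4-.37,130+v/4-.37,P)
ss=lambda u,v:ray(S,130+u/8-.4,150+v/8-.4)
print(atz(f(399,333),.1),atz(f(399,286),.06),tri([f(399,333),ss(238,160)]))
q=[atz(f(*p),.056) for p in [(300,168),(517,184),(494,390),(287,375)]];print(np.array(q),np.mean(q,0))
plan([.433,-.3165,.066],Rdown(0))
E
```

```text
[ 0.4336 -0.3204  0.1   ] [ 0.4335 -0.3216  0.06  ] (array([ 0.4336, -0.32  ,  0.1007]), [np.float64(0.1279457913248751), np.float64(0.12794579132493825)])
[[ 0.4092 -0.2928  0.056 ]
 [ 0.4623 -0.2966  0.056 ]
 [ 0.458  -0.3505  0.056 ]
 [ 0.4049 -0.3466  0.056 ]] [ 0.4336 -0.3216  0.056 ]
t 6.9 pos [ 0.4339 -0.3133  0.1783] shift mm (tool) [112.3  -3.   -1.1] turn [0.0034 0.0019 0.0017] F [0.1 0.8 0. ] w 0.0619
```

```bash
python3 -m handwheel '[[[0,-7.5,0],[0.003,0.002,0]],[[30,0,0],[0,0,0]],[[30,0,0],[0,0,0]],[[30,0,0],[0,0,0]],[[15,0,0],[0,0,0]],[[8,0,0],[0,0,0]],[[0,0,0],[0,0,0]],[[0,0,0],[0,0,0]]]'; python3 - <<'E'
from h import *
plan([.4336,-.3208,.065],Rdown(0))
E
```

```text
time: 7.57
position: [0.4333, -0.3211, 0.0644]
orientation: [0.707, -0.0, 0.708, -0.0]
force: [0.2, 0.1, 0.4]
gripper_width: 0.0616
t 7.57 pos [ 0.4333 -0.3211  0.0644] shift mm (tool) [-0.6  0.3  0.3] turn [-0.0001 -0.0014  0.0006] F [0.2 0.1 0.4] w 0.0616
```

```bash
python3 -m handwheel '[[[0,0,0],[0,0,0]],[[0,0,0],[0,0,0]],[[0,0,0],[0,0,0]],[[0,0,0],[0,0,0]],[[0,0,0],[0,0,0]],[[0,0,0],[0,0,0]],[[0,0,0],[0,0,0]]]' 0;  python3 -m handwheel '[[[-30,0,0],[0,0,0]],[[-40,0,0],[0,0,0]],[[-40,0,0],[0,0,0]],[[-30,0,0],[0,0,0]],[[0,0,0],[0,0,0]],[[0,0,0],[0,0,0]]]'; python3 - <<'E'
from h import *
save("side","s7",(110,100,270,220),5)
save("wrist","w7",k=1.5)
plan([.484,.1765,.204],Rdown(0))
E
```

```text
time: 8.15
position: [0.433, -0.3205, 0.0639]
orientation: [0.706, -0.0, 0.708, -0.0]
force: [-0.5, 0.1, 0.7]
gripper_width: 0.0235
time: 8.65
position: [0.4342, -0.3214, 0.2063]
orientation: [0.708, -0.001, 0.706, -0.001]
force: [-0.0, 0.6, -1.4]
gripper_width: 0.0233
t 8.75 pos [ 0.4326 -0.3199  0.2022] shift mm (tool) [ -1.3 496.4  51.4] turn [ 0.     -0.0037 -0.0016] F [-0.6  0.  -1.7] w 0.0236
```

View pics/s7.png

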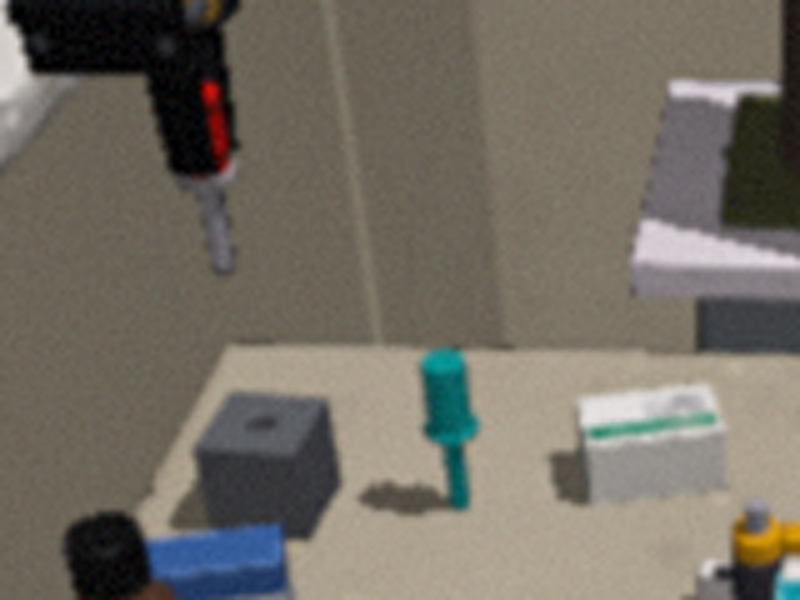

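View pics/w7.png

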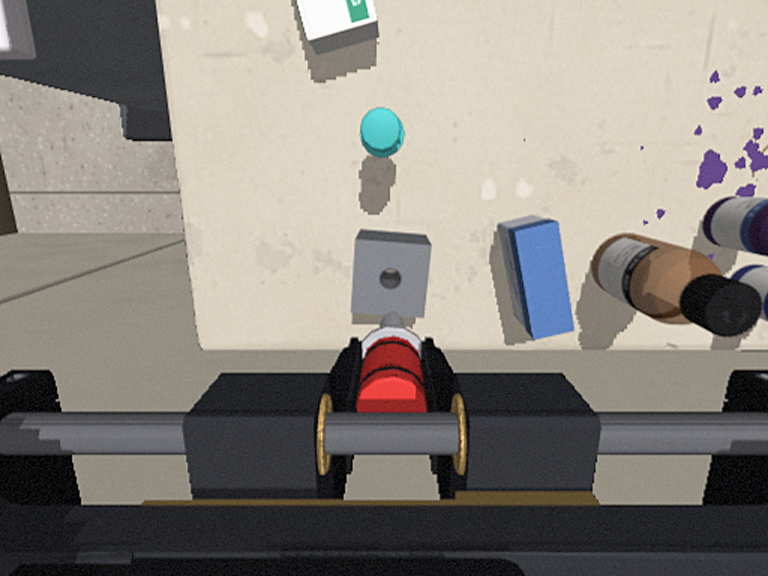

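```bash
python3 -m handwheel '[[[0,15,2],[0,0,0]],[[0,30,3],[0,0,0]],[[0,38,4],[0,0,0]],[[0,38,4],[0,0,0]],[[0,38,4],[0,0,0]],[[0,38,4],[0,0,0]],[[0,38,4],[0,0,0]],[[0,38,4],[0,0,0]]]' && python3 -m handwheel '[[[0,38,4],[0,0,0]],[[0,38,4],[0,0,0]],[[0,38,4],[0,0,0]],[[0,38,4],[0,0,0]],[[0,30,4],[0,0,0]],[[0,15,2],[0,0,0]],[[0,0,0],[0,0,0]],[[0,0,0],[0,0,0]]]' && python3 - <<'E'
from h import *
plan([.484,.1765,.130],Rdown(0))
E
```

```text
time: 9.42
position: [0.4606, -0.0448, 0.2013]
orientation: [0.705, 0.0, 0.709, 0.0]
force: [0.0, -0.0, -1.5]
gripper_width: 0.0236
time: 10.08
position: [0.4826, 0.1503, 0.2014]
orientation: [0.705, -0.001, 0.709, 0.0]
force: [-0.2, -0.4, -0.9]
gripper_width: 0.0237
t 10.08 pos [0.4826 0.1503 0.2014] shift mm (tool) [71.4 26.3  1.8] turn [ 0.0024 -0.0059  0.001 ] F [-0.2 -0.4 -0.9] w 0.0237
```

```bash
python3 -m handwheel '[[[20,20,1],[0.002,-0.005,0]],[[25,6,0],[0,0,0]],[[18,0,0],[0,0,0]],[[0,0,0],[0,0,0]],[[0,0,0],[0,0,0]],[[0,0,0],[0,0,0]],[[0,0,0],[0,0,0]]]' && python3 - <<'E'
from h import *
plan([.484,.1765,.130],Rdown(0))
s,c=save("wrist","w8",(160,100,360,250),4)
P=pose(s)
tip=lambda a:P[1]+P[0]@np.array([.058-a,0,0])
for X in [tip(0),tip(.05)]: 
    q=proj(c,X,P);print("tip/flange pred",q,(q-[160,100])*4)
for X in [[.484,.1765,.064],[.5045,.173,.064]]: 
    q=proj(c,X,P);print((q-[160,100])*4)
E
```

```text
time: 10.67
position: [0.4863, 0.1751, 0.1423]
orientation: [0.709, 0.001, 0.705, -0.001]
force: [0.1, -0.1, -0.4]
gripper_width: 0.0236
t 10.67 pos [0.4863 0.1751 0.1423] shift mm (tool) [12.3  1.4 -2.4] turn [-0.0031  0.0056 -0.0005] F [ 0.1 -0.1 -0.4] w 0.0236
tip/flange pred [260.1739 212.6741] [400.6958 450.6962]
tip/flange pred [259.969  237.7291] [399.8762 550.9163]
[387.9625 414.7034]
[483.9006 429.994 ]
```

View pics/w8.png

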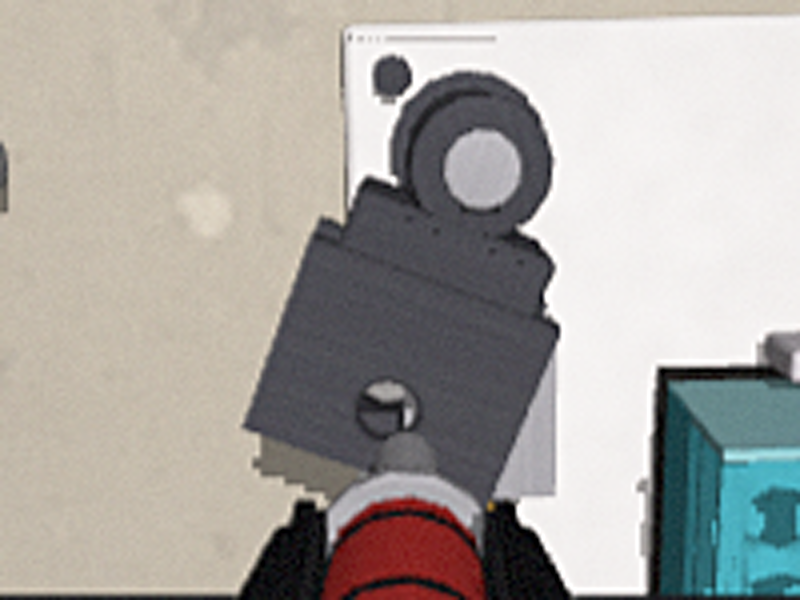

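```bash
python3 - <<'E'
from h import *
s=get_state();c=camera("wrist");P=pose(s)
f=lambda u,v:ray(c,160+u/4-.37,100+v/4-.37,P)
print(P[1]);h=atz(f(388,407),.064);w=atz(f(483,169),.066);print(h,w,h-w,np.hypot(*(h-w)[:2]))
print("tip",atz(f(405,450),P[1][2]-.058))
E
python3 -m handwheel '[[[0,0,0],[0,0,0]]]'
```

```text
[0.4864 0.1752 0.1424]
[0.4838 0.1786 0.064 ] [0.5031 0.2288 0.066 ] [-0.0193 -0.0501 -0.002 ] 0.05371066740602499
tip [0.4873 0.1757 0.0844]
time: 10.85
position: [0.486, 0.1755, 0.1418]
orientation: [0.709, 0.001, 0.705, -0.001]
force: [0.2, 0.4, -0.4]
gripper_width: 0.0237
```

```bash
python3 -m handwheel '[[[0,2.3,-3],[0,0.005,0]],[[12,0,0],[0,0,0]],[[0,0,0],[0,0,0]],[[0,0,0],[0,0,0]],[[0,0,0],[0,0,0]],[[0,0,0],[0,0,0]]]' && python3 - <<'E'
from h import *
plan([.483,.1778,.130],Rdown(0))
s,c=save("wrist","w9",(200,150,320,240),6)
P=pose(s);np.save("p9.npy",P[1])
tip=lambda a:P[1]+P[0]@np.array([.058-a,0,0])
for X in [tip(0),tip(.05)]: 
    q=proj(c,X,P);print("tip/flange pred",(q-[200,150])*6)
for X in [[.484,.1765,.064],[.484,.178,.064]]: 
    q=proj(c,X,P);print((q-[200,150])*6)
E
```

```text
time: 11.35
position: [0.4823, 0.1778, 0.1284]
orientation: [0.706, 0.001, 0.708, -0.001]
force: [0.1, 0.3, -0.4]
gripper_width: 0.0233
t 11.35 pos [0.4823 0.1778 0.1284] shift mm (tool) [-1.6 -0.   0.7] turn [-0.0019 -0.0022  0.0001] F [ 0.1  0.3 -0.4] w 0.0233
tip/flange pred [361.0295 376.0269]
tip/flange pred [359.7962 526.3497]
[375.179  370.3711]
[375.1787 359.8005]
```

View pics/w9.png

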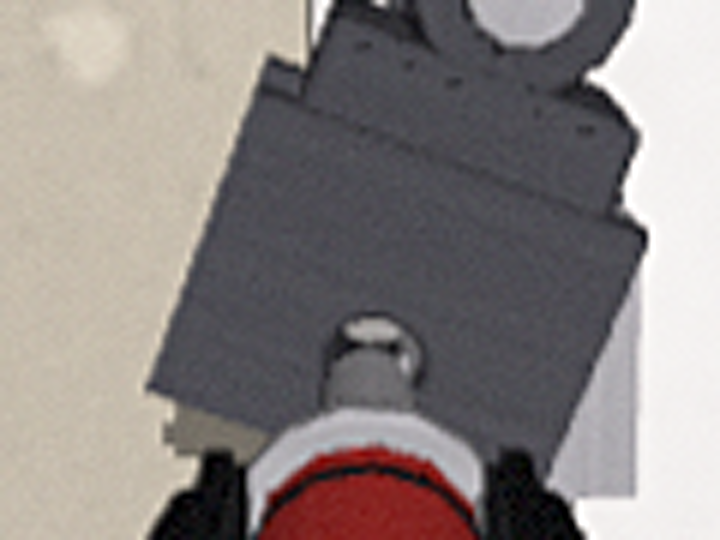

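```bash
python3 -m handwheel '[[[2,0.5,0.5],[0,-0.001,0]],[[2,0,0],[0,0,0]],[[1.5,0,0],[0,0,0]],[[1.5,0,0],[0,0,0]],[[0,0,0],[0,0,0]]]'; python3 -m handwheel '[[[1,0,0],[0,0,0]],[[1,0,0],[0,0,0]],[[0,0,0],[0,0,0]]]'
```

```text
time: 11.82
position: [0.4825, 0.1782, 0.121]
orientation: [0.706, 0.001, 0.708, -0.001]
force: [-0.6, -0.8, -1.1]
gripper_width: 0.0236
time: 12.07
position: [0.4826, 0.1783, 0.1193]
orientation: [0.707, 0.001, 0.708, -0.001]
force: [0.1, 0.2, -0.9]
gripper_width: 0.0238
```

```bash
python3 -m handwheel '[[[1,0,0],[0,0,0]],[[1,0,0],[0,0,0]],[[1,0,0],[0,0,0]],[[0,0,0],[0,0,0]]]'; python3 - <<'E'
from h import *
plan([.483,.1778,.116],Rdown(0))
s,c=save("wrist","w10",(200,150,320,240),6)
save("side","s10",(300,170,420,260),6)
E
```

```text
time: 12.4
position: [0.4826, 0.1783, 0.1163]
orientation: [0.707, 0.001, 0.708, -0.001]
force: [-0.7, -0.0, 0.1]
gripper_width: 0.0233
t 12.4 pos [0.4826 0.1783 0.1163] shift mm (tool) [ 0.3 -0.5  0.4] turn [-0.002  -0.0014  0.0001] F [-0.7 -0.   0.1] w 0.0233
```

View pics/w10.png

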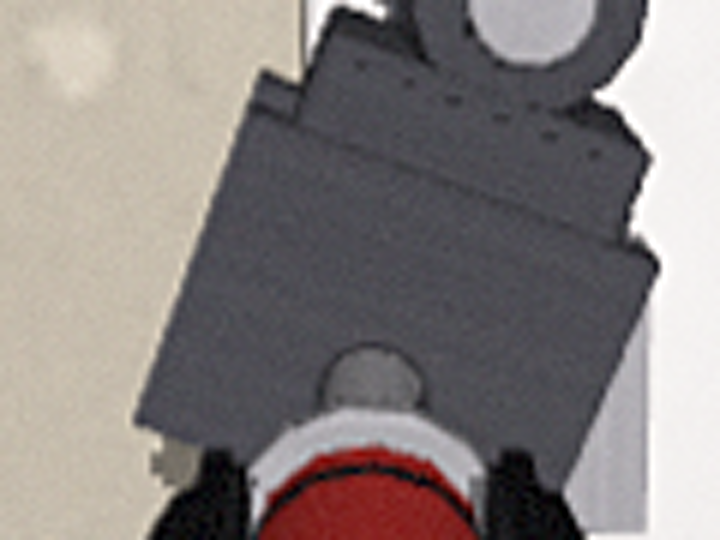

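View pics/s10.png

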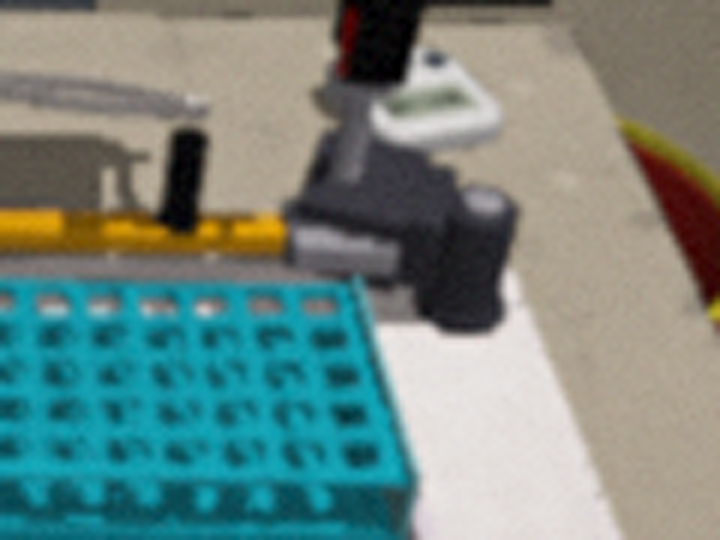

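```bash
python3 - <<'E'
from h import *
s=get_state();c=camera("wrist");P=pose(s)
f=lambda u,v:ray(c,200+u/6-.42,150+v/6-.42,P)
g=lambda u,v,z=.064:atz(f(u,v),z)[:2]
a=g(135,422)-g(262,105);print("left",np.arctan2(-a[0],-a[1]))
a=g(562,488)-g(658,262);print("right",np.arctan2(-a[0],-a[1]))
a=g(658,262)-g(252,105);print("back",np.arctan2(-a[1],a[0]))
print("corners",g(135,422),g(252,105),g(658,262))
print("shank at .064",g(373,395), "TCP",P[1], "eye edge",g(648,350,.053),g(645,530,.053),"sw",g(532,5,.066))
E
python3 -m handwheel '[[[0,0,0],[0,0,0]]]'
```

```text
left 0.39271589556808567
right 0.35399272853830055
back 0.3758592524421566
corners [0.4531 0.1743] [0.469  0.2156] [0.5198 0.1956]
shank at .064 [0.4839 0.1779] TCP [0.4827 0.1783 0.1165] eye edge [0.5208 0.1805] [0.5214 0.1545] sw [0.503  0.2281]
time: 12.63
position: [0.4828, 0.1783, 0.1166]
orientation: [0.707, 0.001, 0.707, -0.001]
force: [0.8, -0.0, -1.2]
gripper_width: 0.0236
```

```bash
python3 -m handwheel '[[[0,-1.7,5],[0,0,0]],[[0,0,0],[0,0,0]]]'; python3 -m handwheel '[[[0,-1.2,5.3],[0,0,0]],[[0,0,0],[0,0,0]]]';python3 -m handwheel '[[[0,-0.7,5.4],[0,0,0]],[[0,-0.2,4.4],[0,0,0]],[[0,0,0],[0,0,0]],[[0,0,0],[0,0,0]]]'; python3 - <<'E'
from h import *
plan([.5037,.1743,.116],Rdown(0))
s,c=save("wrist","w11",(200,150,320,240),6)
E
```

```text
time: 12.8
position: [0.4881, 0.1764, 0.1165]
orientation: [0.707, 0.001, 0.708, -0.001]
force: [-1.1, -0.4, -0.2]
gripper_width: 0.0236
time: 12.97
position: [0.4937, 0.1752, 0.1165]
orientation: [0.707, 0.001, 0.707, -0.001]
force: [-0.5, -0.3, 0.4]
gripper_width: 0.0233
time: 13.3
position: [0.5035, 0.1744, 0.1166]
orientation: [0.707, 0.001, 0.707, -0.001]
force: [-0.0, 1.2, 0.3]
gripper_width: 0.0236
t 13.3 pos [0.5035 0.1744 0.1166] shift mm (tool) [ 0.6 -0.1  0.2] turn [-0.0022 -0.0001 -0.    ] F [-0.   1.2  0.3] w 0.0236
```

View pics/w11.png

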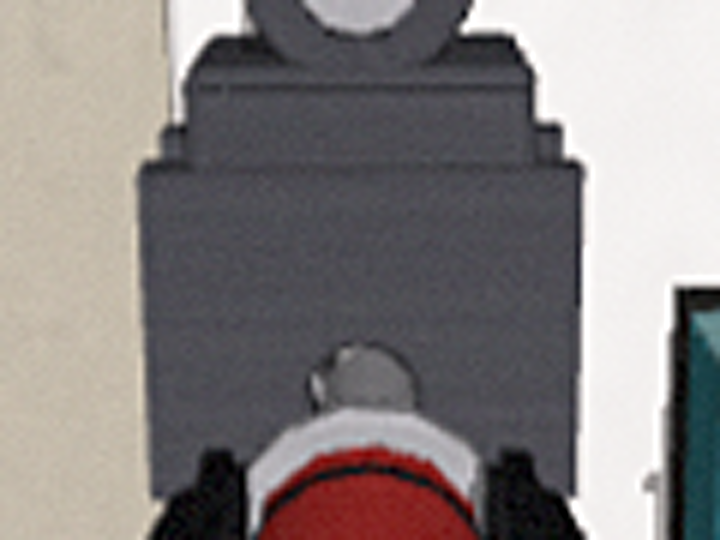

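```bash
python3 -m handwheel '[[[1.5,0,0],[0,0,0]],[[1.5,0,0],[0,0,0]],[[1,0,0],[0,0,0]],[[1,0,0],[0,0,0]],[[0,0,0],[0,0,0]]]'; python3 -m handwheel '[[[1,0,0],[0,0,0]],[[1,0,0],[0,0,0]],[[0,0,0],[0,0,0]]]'
```

```text
time: 13.77
position: [0.5026, 0.1744, 0.1112]
orientation: [0.707, 0.001, 0.708, -0.001]
force: [-0.3, 0.3, -0.1]
gripper_width: 0.0237
time: 14.02
position: [0.5027, 0.1745, 0.1093]
orientation: [0.707, 0.001, 0.708, -0.001]
force: [-0.5, 0.4, -0.4]
gripper_width: 0.0236
```

```bash
python3 -m handwheel '[[[1,0,0],[0,0,0]],[[1,0,0],[0,0,0]],[[0,0,0],[0,0,0]]]'; python3 -m handwheel '[[[1,0,0],[0,0,0]],[[1,0,0],[0,0,0]],[[0,0,0],[0,0,0]]]'
```

```text
time: 14.27
position: [0.5027, 0.1744, 0.1072]
orientation: [0.707, 0.001, 0.708, -0.001]
force: [0.0, -0.0, -0.3]
gripper_width: 0.0236
time: 14.52
position: [0.5027, 0.1745, 0.1053]
orientation: [0.707, 0.001, 0.708, -0.001]
force: [-0.1, -0.6, -1.8]
gripper_width: 0.0234
```

```bash
for i in 1; do python3 -m handwheel '[[[1,0,0],[0,0,0]],[[1,0,0],[0,0,0]],[[0,0,0],[0,0,0]]]'; python3 -m handwheel '[[[1,0,0],[0,0,0]],[[1,0,0],[0,0,0]],[[0,0,0],[0,0,0]]]';python3 -m handwheel '[[[1,0,0],[0,0,0]],[[1,0,0],[0,0,0]],[[0,0,0],[0,0,0]]]'; done
```

```text
time: 14.77
position: [0.5027, 0.1744, 0.1033]
orientation: [0.707, 0.001, 0.708, -0.001]
force: [-0.3, -0.0, -0.4]
gripper_width: 0.0236
time: 15.02
position: [0.5027, 0.1744, 0.1013]
orientation: [0.707, 0.001, 0.708, -0.001]
force: [-0.2, 0.1, -0.5]
gripper_width: 0.0237
time: 15.27
position: [0.5027, 0.1745, 0.0992]
orientation: [0.707, 0.001, 0.708, -0.001]
force: [-0.3, -0.9, -1.0]
gripper_width: 0.0236
```

```bash
python3 -m handwheel '[[[1,0,0],[0,0,0]],[[1,0,0],[0,0,0]],[[0,0,0],[0,0,0]]]'; python3 -m handwheel '[[[1,0,0],[0,0,0]],[[1,0,0],[0,0,0]],[[0,0,0],[0,0,0]]]';python3 -m handwheel '[[[1,0,0],[0,0,0]],[[1,0,0],[0,0,0]],[[0,0,0],[0,0,0]]]'; python3 - <<'E'
from h import *
save("wrist","w12",k=1.5)
E
```

```text
time: 15.52
position: [0.5027, 0.1744, 0.0972]
orientation: [0.707, 0.001, 0.708, -0.001]
force: [-0.7, 0.1, -1.0]
gripper_width: 0.0237
time: 15.77
position: [0.5027, 0.1744, 0.0953]
orientation: [0.707, 0.001, 0.708, -0.001]
force: [0.4, 0.0, -0.5]
gripper_width: 0.0234
time: 16.02
position: [0.5027, 0.1744, 0.0933]
orientation: [0.707, 0.001, 0.708, -0.001]
force: [0.0, 0.4, -1.6]
gripper_width: 0.0236
```

View pics/w12.png

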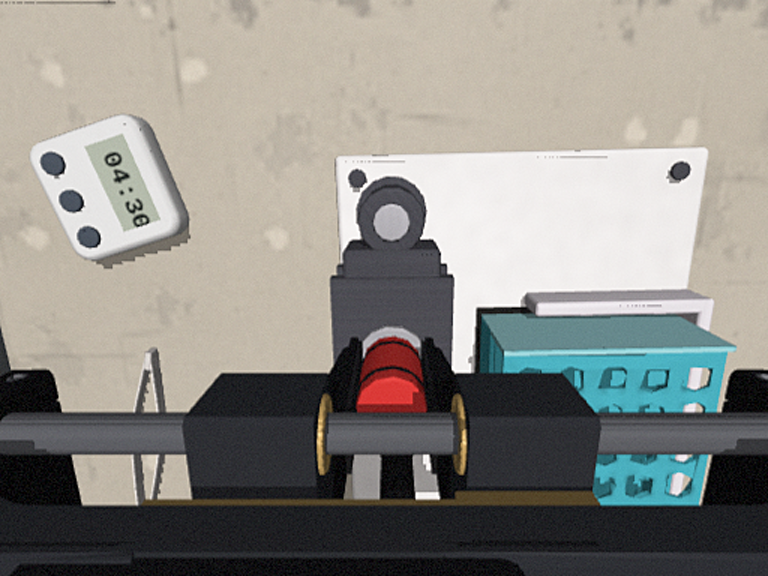

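```bash
python3 -m handwheel '[[[2,0,0],[0,0,0]],[[2,0,0],[0,0,0]],[[2,0,0],[0,0,0]],[[0,0,0],[0,0,0]]]'; python3 -m handwheel '[[[2,0,0],[0,0,0]],[[2,0,0],[0,0,0]],[[2,0,0],[0,0,0]],[[0,0,0],[0,0,0]]]';python3 -m handwheel '[[[2,0,0],[0,0,0]],[[2,0,0],[0,0,0]],[[2,0,0],[0,0,0]],[[0,0,0],[0,0,0]]]'
```

```text
time: 16.4
position: [0.5025, 0.1744, 0.0869]
orientation: [0.706, 0.001, 0.708, -0.001]
force: [-0.1, 0.3, -0.7]
gripper_width: 0.0235
time: 16.73
position: [0.5025, 0.1744, 0.0809]
orientation: [0.706, 0.001, 0.708, -0.001]
force: [1.0, 0.2, -0.3]
gripper_width: 0.0237
time: 17.07
position: [0.5025, 0.1744, 0.075]
orientation: [0.707, 0.001, 0.708, -0.001]
force: [1.1, 0.2, -1.3]
gripper_width: 0.0236
```

```bash
python3 -m handwheel '[[[1,0,0],[0,0,0]],[[1,0,0],[0,0,0]],[[0,0,0],[0,0,0]]]'; python3 -m handwheel '[[[0.7,0,0],[0,0,0]],[[0,0,0],[0,0,0]]]'; python3 -m handwheel '[[[0.7,0,0],[0,0,0]],[[0,0,0],[0,0,0]]]'
```

```text
time: 17.32
position: [0.5027, 0.1744, 0.0733]
orientation: [0.707, 0.001, 0.708, -0.001]
force: [-0.2, -0.4, -1.1]
gripper_width: 0.0237
time: 17.48
position: [0.5028, 0.1745, 0.0727]
orientation: [0.707, 0.001, 0.708, -0.001]
force: [0.5, 0.2, -0.7]
gripper_width: 0.0234
time: 17.65
position: [0.5028, 0.1745, 0.0721]
orientation: [0.707, 0.001, 0.707, -0.001]
force: [-0.0, 0.2, -0.9]
gripper_width: 0.0235
```

```bash
python3 -m handwheel '[[[0.6,0,0],[0,0,0]],[[0,0,0],[0,0,0]]]'; python3 -m handwheel '[[[0.5,0,0],[0,0,0]],[[0,0,0],[0,0,0]]]'; python3 - <<'E'
from h import *
save("side","s13",(300,160,420,250),6)
E
```

```text
time: 17.82
position: [0.503, 0.1745, 0.072]
orientation: [0.707, 0.001, 0.707, -0.001]
force: [-1.0, -0.4, 2.6]
gripper_width: 0.0235
time: 17.98
position: [0.5033, 0.1745, 0.072]
orientation: [0.707, 0.001, 0.707, -0.001]
force: [-1.0, -0.9, 5.8]
gripper_width: 0.0233
```

View pics/s13.png

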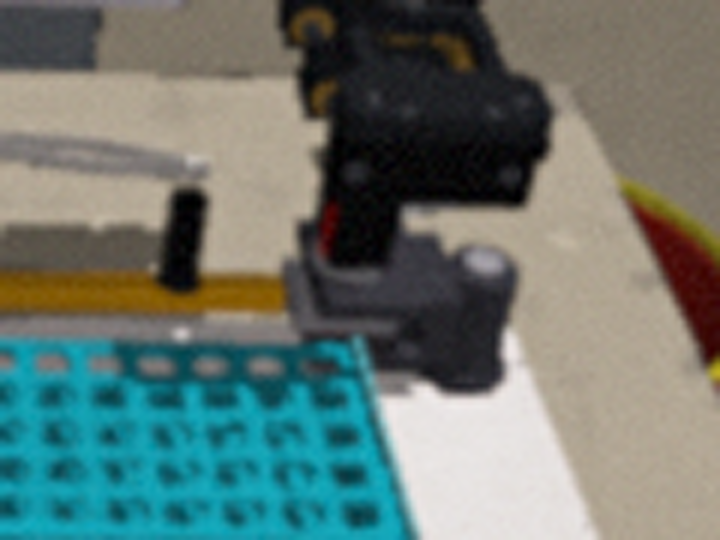

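```bash
python3 -m handwheel '[[[0,0,0],[0,0,0]],[[0,0,0],[0,0,0]],[[0,0,0],[0,0,0]],[[0,0,0],[0,0,0]],[[0,0,0],[0,0,0]]]' 48; python3 -m handwheel '[[[-15,0,0],[0,0,0]],[[-35,0,0],[0,0,0]],[[-40,0,0],[0,0,0]],[[-30,0,0],[0,0,0]],[[0,0,0],[0,0,0]],[[0,0,0],[0,0,0]]]'; python3 - <<'E'
from h import *
save("side","s14",(230,150,430,270),4)
save("wrist","w14",k=1.5)
E
```

```text
time: 18.45
position: [0.5026, 0.1745, 0.0707]
orientation: [0.707, 0.001, 0.708, -0.001]
force: [0.8, -0.6, -0.4]
gripper_width: 0.0448
time: 18.95
position: [0.5044, 0.1749, 0.1938]
orientation: [0.709, 0.001, 0.706, -0.0]
force: [-0.6, 0.1, -0.6]
gripper_width: 0.0459
```

View pics/s14.png

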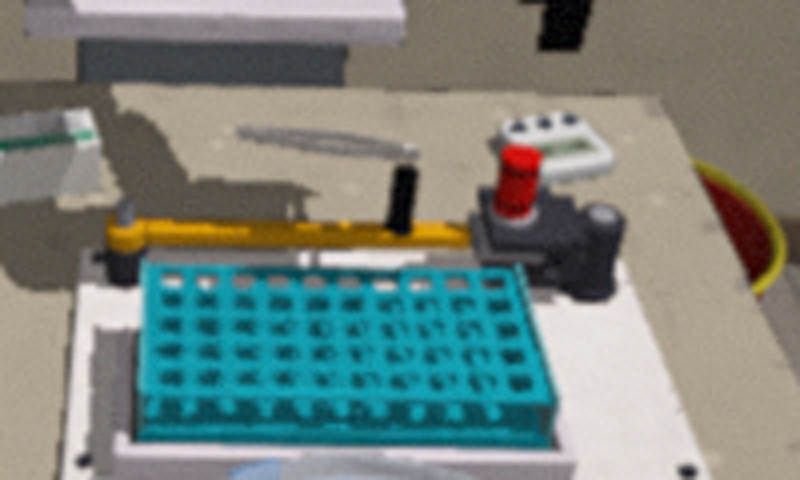

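View pics/w14.png

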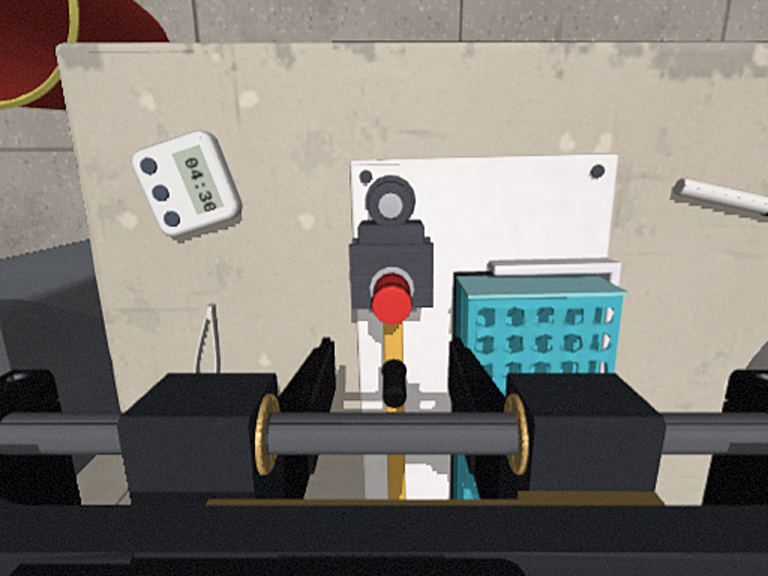

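```bash
python3 -m handwheel '[[[0,0,0],[0,0,0]],[[0,0,0],[0,0,0]]]'; python3 - <<'E'
from h import *
s,c=save("wrist","w15",(200,150,320,240),6)
save("top","t15",(170,170,280,220),6)
P=pose(s);print(P[1])
for X in [[.5038,.1745,.108],[.5038,.1745,.068],[.5038,.1745,.064]]: print((proj(c,X,P)-[200,150])*6)
T=camera("top")
for X in [[.5038,.1745,.108]]: print((proj(T,X)-[170,170])*6)
E
```

```text
time: 19.22
position: [0.5018, 0.1742, 0.1888]
orientation: [0.705, 0.0, 0.709, -0.001]
force: [0.7, -0.0, 0.8]
gripper_width: 0.0456
[0.5018 0.1742 0.1888]
[378.1755 323.6728]
[377.7527 253.4091]
[377.7163 247.3621]
[59.9146 98.7757]
```

View pics/w15.png

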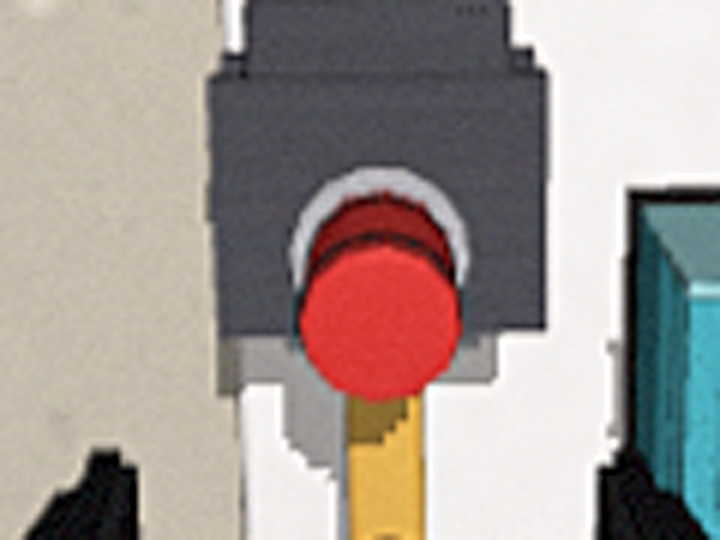

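View pics/t15.png

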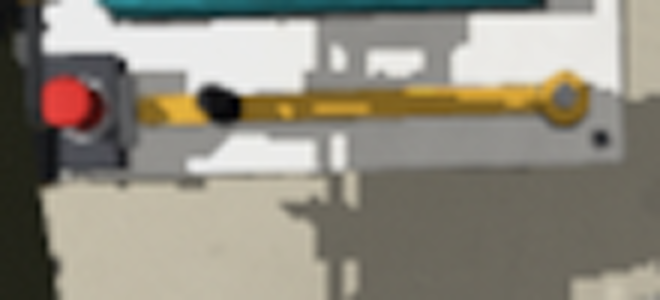

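```bash
python3 - <<'E'
from rig import *
print(sign_off())
E
```

```text
the job is handed in; nothing more can be done
None
```

The job is done and handed in at about 19 s of the 64 s allowed; `sign_off()` gives no verdict.

- **Gate:** I pushed it shut by its knob with the closed fingers until it met its stop, at about 5 N.
- **Pin:** I took the red-headed pin from its rest, found the yoke's upper hole with the wrist camera, and dragged the yoke along its arc into line with the eye. I then lowered the pin in 1–2 mm steps, and the force stayed at the sensor's noise, under 2 N. At the end it rose to about 6 N, with the TCP at 72 mm, where the flange should sit flush. I then let go and backed off upward.

**Last checks:**
- The wrist picture shows the pin upright with its flange on the yoke. The head's top is at the pixel expected for 108 mm, to within about 0.5 pixel.
- The top picture shows the bar parallel to the plate edge, as it was just after closing. I did not measure the gate angle again at the end.
- The gripper is clear of everything near it. I did not go near the packet, the small box or the bottle, and I did not measure them again at the end.

**Disagreements:**
- Single-picture estimates of the hole and swivel positions differed by 1–3 mm. I resolved this from close wrist views and by feel.
- My first pin measurement from the wrist camera was off because the arm was still settling. I repeated it once it was still.

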